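Open the control box to its stop and reset the relay

TASK

Swing the lid of the grey control box open, without flinging it, until it meets its rubber stop, and lean on it there with about 10 N (square to the lid, near its free edge; never over 15 N) for a second so that it is surely home. Then, leaving the lid open against its stop, press the red reset button inside the box all the way down for a moment and let it go. Do not press the green or white button, and leave everything else on the bench where it is.

Things in the scene. Friction and masses are not known exactly. Their poses are not given: they have to be found in the camera images.
- case: open-topped grey sheet-metal control box fixed to the bench, 190 (x) by 240 (y) by 80 high, walls 5. Origin at the centre of its underside; its z is up, its x points from the lid's free edge side to the hinge side, its y runs along the hinge. Inside, on the floor, stand three relays in a row along y on the side away from the hinge, and a grey slotted wiring duct 50 high along the hinge side.
- lid_hinge (a point): middle of the lid's hinge line, at the top of the box's wall at the case's +x side (81 above the bench). The hinge line runs along the case's y.
- lid_handle (a point): middle of the lid's black round bar handle (diameter 10, 100 long, parallel to the hinge), on two end posts on the lid's outer (top) face: bar axis 155 from the hinge along the lid and 41 out along its outward normal (35 above the face). So the lid's opening above level is this point's elevation seen from the hinge minus atan(41/155).
- lid_edge (a point): middle of the lid's free edge, on the inner face. The lid is a plate 190 (hinge to free edge) by 240 by 6, about 0.35 kg, grey frame with a clear window; its inner face passes through the hinge line. It opens upward and over to the case's +x; at the start it is ajar, 3 to 35 degrees above level. Its friction hinge (0.45 N m) holds it wherever it is left.
- lid (a joint): hinge angle reading, rad, grows as the lid opens; it counts from a collar clamped anew each time, so level is not zero. The collar carries the rubber stop (two short steel arms with black pads at the hinge's ends): the lid meets it 95 to 118 degrees above level (beyond upright), different each time and to be found by feel. From there on this reading no longer grows; only the rubber gives.
- pad (a joint): squeeze of the stop's rubber pads, rad of lid rotation beyond the stop: 0 until the lid is leaned on against its stop, then 0.01 per N m of moment about the hinge above 0.6 N m (10 N near the free edge gives about 0.01; at the free edge the force climbs by some 3 N per mm).
- reset (a joint): travel of the red button, m: 0 up, 0.006 fully down; spring, about 5 N fully down.
- reset_top (a point): centre of the top of the red round button (diameter 22) of the relay to be reset. The top stands 62 above the bench, 12 above its black relay (56 by 45, top 50 above the bench); press straight down. The three relays swap places between starts; they stand 60 apart.
- green (a joint): travel of the green button of a neighbouring relay, m (same make). Not to be pressed.
- white (a joint): travel of the white button of a neighbouring relay, m (same make). Not to be pressed.
- breaker: white circuit breaker 70 x 36 x 84 high standing beside the box (+y side); origin under its centre. Leave alone.
- tape: yellow roll of tape, diameter 66, 19 high, beside the box (-y side). Leave alone.
- contactor: black and grey contactor 75 x 45 x 81 high, left on the bench. Leave alone.
- driver: screwdriver with orange handle lying on the right. Leave alone.
- spanner: steel spanner lying on the left. Leave alone.
- screws: jar of screws, diameter 60, 70 high. Leave alone.

How it is judged:
By the outcome, as a careful person would: the job done as asked, in the order asked, and still so for the second after the job is handed in, with the robot touching nothing.
It also fails if it takes over 64 s, if anything falls off the work surface, if the arm or the gripper's body presses on something with over 40 N, if the wrist force passes 120 N, or if a joint passes its speed limit or range.

ROBOT

A 7-joint arm with a two-finger parallel gripper is mounted at the origin on the work surface. World frame = base frame: x ahead of the robot, y to its left, z up, the work surface at z = 0. Lengths are in mm, angles in degrees, forces in N, time in s.
With the tool pointing down it reaches from about 400 to 850 mm from the base axis. Payload 6.9 kg.
Tool frame: the origin (TCP) lies between the finger pads; the fingertips stand 19 mm ahead of it and the grasp point (between the pads) is the TCP; z points along the fingers, y is the direction in which the jaws open and shut (so a half turn about z gives the same grasp; the last joint's range is limited). The gripper opens to 85 mm and grips with 20 to 120 N. Pads are 22 mm wide; open, the fingers measure 114 mm over their backs; the gripper's body (76 mm by 85 mm) begins 54 mm behind the grasp point. The pads swing forward as they close: fully open they stand 13 mm farther back than shut.
Start: joints at [74.112, 29.078, -13.613, 85.955, 7.202, 65.827, -8.869], TCP at [233.42, -579.764, 218.975] pointing down, gripper open.
Joint ranges: [-176.47, 176.47], [-13.61, 117.27], [-81.72, 77.17], [0.22, 143.17], [-87.28, 267.28], [10, 112.55], [-165.47, 165.47]. Speed limits (degrees/s): [136.94, 136.94, 180, 180, 180, 180, 180].

INTERFACE

Orientations are given as [roll, pitch, yaw] about the fixed x, y, z axes, in that order (R = Rz(yaw) Ry(pitch) Rx(roll)).
In Python, from cell import manip gives the robot as it stands.
- The arm moves only by the tool move_arm, never from a script. Its argument "plan" is a list of rows, each a list of 7 numbers: the shift along the world's x, y, z normalised to -1 to 1, where 1 is 20 mm, then the turn, a rotation vector about the world's x, y, z normalised to -1 to 1, where 1 is 0.15 rad, then the opening, from -1 (shut) to 1 (fully open). A call has 1 to 10 rows; each row shifts and turns the commanded pose from where the row before left it; what a row does not reach is not made up. A row lasts 1/8 s, in which the tool goes at most 62.5 mm and 10.7 degrees, less where a joint would pass 70% of its speed; a pose out of reach is approached as far as the arm can. A call with a number of a shift or a turn outside -1 to 1 is refused whole. A call with a gripper value outside its range is refused whole. The fingers move at their own pace and stop on an object; "grip_force" is the grip in N (left out, the last holds). Time passes only in rows, so rows that do not move let the fingers close. It gives the time, the measured TCP pose, the force and the opening at its end, in the units of the state.
- manip.get_state(): the state, without advancing time (a new reading comes with each control period).
- manip.read_camera(name): name is "side" or "top" or "wrist"; returns the picture (384x512x3 uint8, red, green, blue); there is no depth.
- manip.get_calibration(name): a dict with "vertical_fov" (degrees; the focal length in pixels is half the picture's height over the tangent of half this angle, whatever the lens; pixels are square), "cx", "cy" (the principal point, pixels), "cam_to_world" (4x4, takes a point from camera to world coordinates). Camera axes: x right, y up, looking along -z (the intrinsics and any distortion apply to the point x, -y, -z); pixel columns grow to the right and rows downward; lengths in mm; the calibration is good to about 2 mm. The wrist camera is an equidistant fisheye: a pixel r from the principal point sees the ray r / f radians off the axis. A picture is of the moment at which its call begins: read the wrist's pose just before it. get_calibration takes no time and is no camera call; for the wrist camera it gives the pose at the moment of the call.
- manip.sign_off(): hands the job in, once; it reports no verdict.
The state is a dict: "clock": time; "joint_pos": joint angles; "dq": joint speeds; "joint_torque": joint torques, N m; "tcp_pos": TCP position; "tool_rot": TCP orientation; "force": force on the tool from outside, world axes, zero at the start; "wrist_torque": the same for the moment, N m; "grip_width": finger opening in mm.
Only numpy, scipy, OpenCV 4.12 (cv2) and the standard library are available. Lean on these libraries where they do the work, as an engineer would, in place of code of your own. Each camera call takes 0.05 s, during which the arm holds its last target. There are 200 camera calls.

## Working session

There is one attempt and no reset: what is moved stays moved. The work goes in short steps, Python scripts to look and compute and a tool call to move; the robot and the scene stay as the last step left them, time stands still between calls to the robot, and variables do not carry over. Pictures are saved under pics/ and viewed, about 8 in all and at most 12, crops included, and the job is handed in when it is done.

Besides the shell and the picture viewer there is one more tool, called as name(argument=value, ...) on one line, values as JSON. move_arm: Moves the arm, as the interface text tells. Scaled input: -1 to 1 covers 20 mm each way for a shift and 0.15 rad each way for a turn. Its arguments: {"type":"object","properties":{"plan":{"type":"array","items":{"type":"array","items":{"type":"number","minimum":-1,"maximum":1}}},"grip_force":{"type":"number"}},"required":["plan"]}

```bash
mkdir -p pics; ls; python3 - <<'E'
from cell import manip
import cv2,numpy as np
s=manip.get_state();print(s)
for n in("top","side"):
    im=manip.read_camera(n);cv2.imwrite(f"pics/{n}0.png",im[...,::-1]);c=manip.get_calibration(n);print(n,c)
a=[cv2.imread(f"pics/{n}0.png") for n in("top","side")]
cv2.imwrite("pics/both0.png",cv2.resize(np.vstack(a),None,fx=.78,fy=.78))
E
```

```text
pics
{'clock': 0.0, 'joint_pos': array([ 74.11198155,  29.12653715, -13.6073166 ,  86.00962937,
         7.20160128,  65.82684927,  -8.87025471]), 'dq': array([ 0.05169012, -0.08493747,  0.0355908 ,  0.03989642, -0.0314995 ,
       -0.02652185,  0.01326435]), 'joint_torque': array([-3.15086402e-05, -6.20582628e+01, -2.18712442e+00, -2.49652594e+01,
        1.26949948e-02,  1.19289901e-02, -4.58394368e-05]), 'tcp_pos': array([ 233.16205984, -579.30411303,  218.11220645]), 'tool_rot': array([-1.79895689e+02,  2.36648742e-03,  2.19311553e+01]), 'force': array([ 1.11197848, -0.44578777, -1.1844123 ]), 'wrist_torque': array([-0.01691951, -0.00514065, -0.04813767]), 'grip_width': 85.39279162543708}
top {'vertical_fov': 52.61496356699284, 'cx': 248.2100758072952, 'cy': 186.27242867078064, 'cam_to_world': array([[-1.62425726e-02,  9.79151676e-01, -2.02480060e-01,
         2.99027585e+02],
       [-9.99856667e-01, -1.49382613e-02,  7.96829536e-03,
         1.39857012e+01],
       [ 4.77746970e-03,  2.02580464e-01,  9.79253967e-01,
         1.14156834e+03],
       [ 0.00000000e+00,  0.00000000e+00,  0.00000000e+00,
         1.00000000e+00]])}
side {'vertical_fov': 52.71110613435505, 'cx': 257.9566298447846, 'cy': 189.09786602537997, 'cam_to_world': array([[-7.35375312e-01,  4.50036821e-01, -5.06645842e-01,
        -6.96559233e+01],
       [-6.77514588e-01, -4.72770630e-01,  5.63437587e-01,
         6.69066823e+02],
       [ 1.40403864e-02,  7.57598041e-01,  6.52570361e-01,
         8.87629338e+02],
       [ 0.00000000e+00,  0.00000000e+00,  0.00000000e+00,
         1.00000000e+00]])}
```

View pics/top0.png

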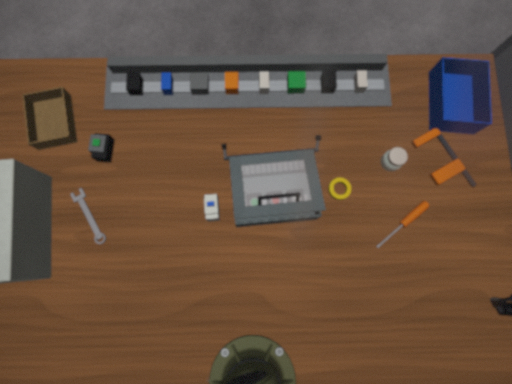

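View pics/side0.png

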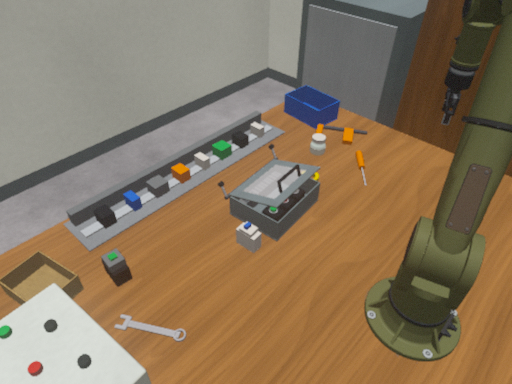

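The top view shows the box at about (276,187), with its hinge side away from the robot (row ~155) and the stop arms at (224,148) and (318,138). The breaker is at (211,206) and the tape at (340,188). The side view shows the lid ajar with its handle at about (289,178). I'll enlarge both.

```bash
python3 - <<'E'
import cv2,numpy as np
a=cv2.imread("pics/top0.png")[130:230,195:355];b=cv2.imread("pics/side0.png")[135:250,205:335]
cv2.imwrite("pics/t1.png",cv2.resize(a,(800,500),interpolation=cv2.INTER_CUBIC))
cv2.imwrite("pics/s1.png",cv2.resize(b,(650,575),interpolation=cv2.INTER_CUBIC))
E
```

```text
(no output)
```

View pics/t1.png

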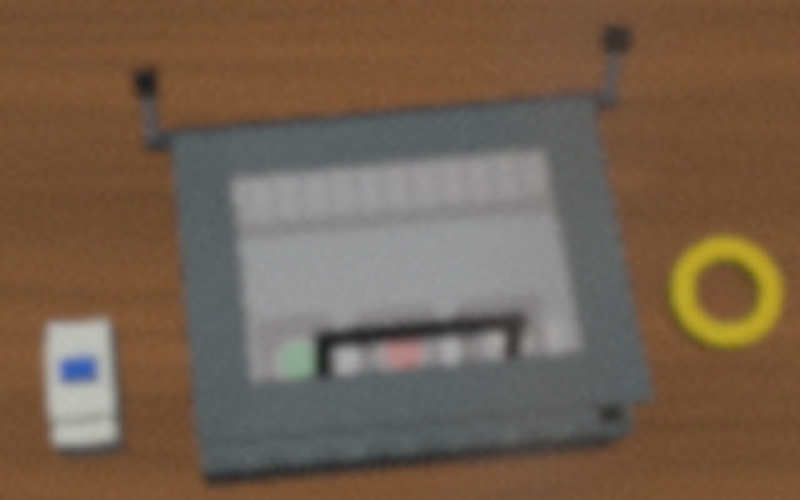

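View pics/s1.png

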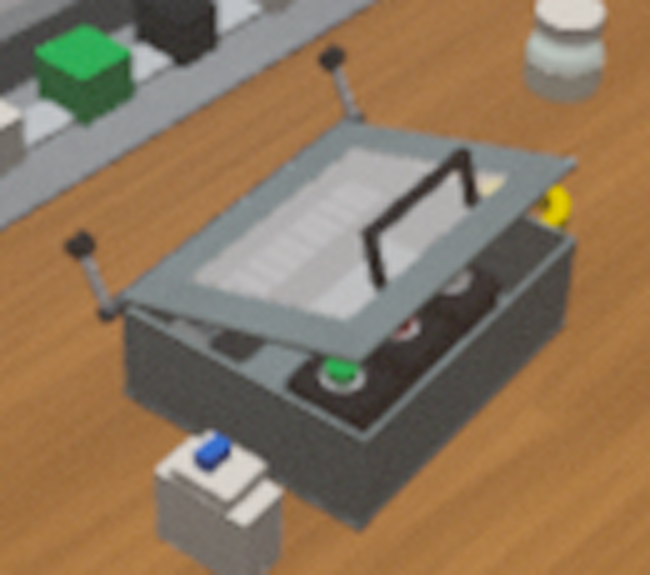

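The enlarged views show the red button as the middle one, with green on the +y side and white on -y. The handle bar runs (322,338)-(518,322) in the top crop and (370,235)-(463,155) in the side crop. Next I triangulate these.

```bash
cat > h.py <<'E'
from cell import manip
import numpy as np,cv2
def ray(n,u,v):
    c=manip.get_calibration(n);f=192/np.tan(np.radians(c["vertical_fov"]/2))
    T=c["cam_to_world"];d=T[:3,:3]@np.array([(u-c["cx"])/f,-(v-c["cy"])/f,-1]);return T[:3,3],d/np.linalg.norm(d)
def plane(n,u,v,z):
    o,d=ray(n,u,v);return o+d*(z-o[2])/d[2]
def tri(p,q):
    (a,d),(b,e)=ray("top",*p),ray("side",*q)
    t=np.linalg.lstsq(np.c_[d,-e],b-a,rcond=None)[0];P,Q=a+d*t[0],b+e*t[1];return (P+Q)/2,np.linalg.norm(P-Q)
T=lambda u,v:(195+u/5,130+v/5)
S=lambda u,v:(205+u/5,135+v/5)
E
python3 - <<'E'
from h import *
np.set_printoptions(precision=1,suppress=True)
for k,p,q in[("handle L",(324,340),(371,233)),("handle R",(518,322),(463,156)),("hinge L",(172,137),(123,306)),("hinge R",(600,97),(348,123)),("edge R",(650,400),(576,162)),("pad L",(146,82),(80,245)),("pad R",(617,40),(332,57))]:
    print(k,*tri(T(*p),S(*q)))
print("case front top corners",plane("top",*T(207,465),80),plane("side",*S(364,435),80),plane("side",*S(574,240),80))
print("back-left top corner side",plane("side",*S(125,308),80))
print("buttons side z62: green",plane("side",*S(341,368),62),"red",plane("side",*S(406,324),62),"white",plane("side",*S(458,278),62))
print("top: green",plane("top",*T(296,357),62),"red",plane("top",*T(405,350),62))
print("breaker",plane("top",*T(78,370),88),"tape",plane("top",*T(726,291),19))
E
```

```text
handle L [469.9 -23.2 164.2] 0.38446528633638544
handle R [ 478.9 -122.9  160.9] 0.8269077542475071
hinge L [602.2  56.5  77.5] 3.2566901482263435
hinge R [ 623.6 -186.9   78.4] 0.5169543157612323
edge R [ 440.7 -193.4  137.4] 0.6509119970629619
pad L [622.   69.6 123.3] 0.07549320414485149
pad R [ 642.4 -189.1  124.2] 1.0746504585774925
case front top corners [416.4  39.3  80. ] [416.1  39.8  80. ] [ 431.8 -189.9   80. ]
back-left top corner side [596.2  58.2  80. ]
buttons side z62: green [474.8  -8.4  62. ] red [471.3 -67.3  62. ] white [ 475.1 -125.1   62. ]
top: green [478.5 -11.   62. ] red [481.5 -72.5  62. ]
breaker [468.8 109.4  88. ] tape [ 521.2 -266.6   19. ]
```

Hinge middle ≈ (613,-65,81), handle ≈ (474,-73,162.5). The case yaw is about 5° and the lid about 15.6° open. I'm heading above the handle with the jaws along case x (yaw 95°).

move_arm(plan=[[0.46,0.97,0.1,0,0,0.327,0.2],[0.46,0.97,0.1,0,0,0.327,0.2],[0.46,0.97,0.1,0,0,0.327,0.2],[0.46,0.97,0.1,0,0,0.327,0.2],[0.46,0.97,0.1,0,0,0.327,0.2],[0.46,0.97,0.1,0,0,0.327,0.2],[0.46,0.97,0.1,0,0,0.327,0.2],[0.46,0.97,0.1,0,0,0.327,0.2],[0.46,0.97,0.1,0,0,0.327,0.2],[0.46,0.97,0.1,0,0,0.327,0.2]])

```text
clock: 1.35
tcp_pos: [326.0, -384.5, 239.1]
tool_rot: [180.0, -0.0, 50.2]
force: [-0.5, -0.9, 0.8]
grip_width: 51.6
```

move_arm(plan=[[0.46,0.97,0.1,0,0,0.327,0.2],[0.46,0.97,0.1,0,0,0.327,0.2],[0.46,0.97,0.1,0,0,0.327,0.2],[0.46,0.97,0.1,0,0,0.327,0.2],[0.46,0.97,0.1,0,0,0.327,0.2],[0.46,0.97,0.1,0,0,0.327,0.2],[0.46,0.97,0.1,0,0,0.327,0.2],[0.46,0.97,0.1,0,0,0.327,0.2],[0.46,0.97,0.1,0,0,0.327,0.2],[0.46,0.97,0.1,0,0,0.327,0.2]])

```text
clock: 2.6
tcp_pos: [418.0, -190.5, 259.1]
tool_rot: [180.0, 0.0, 78.3]
force: [0.0, -0.5, 0.2]
grip_width: 51.2
```

move_arm(plan=[[0.46,0.97,0,0,0,0.327,0.2],[0.46,0.97,0,0,0,0.327,0.2],[0.46,0.97,0,0,0,0.327,0.2],[0.46,0.97,0,0,0,0.327,0.2],[0.46,0.97,0,0,0,0.327,0.2],[0.46,0.97,0,0,0,0.327,0.2],[0,0,0,0,0,0,0.2],[0,0,0,0,0,0,0.2]])

```text
clock: 3.6
tcp_pos: [472.4, -75.8, 258.8]
tool_rot: [-180.0, 0.0, 95.0]
force: [-0.5, 0.1, -0.0]
grip_width: 51.2
```

```bash
python3 - <<'E'
from h import *
s=manip.get_state();print({k:s[k] for k in("clock","joint_pos","tcp_pos","tool_rot","force","grip_width")})
c=manip.get_calibration("wrist");print(c)
im=manip.read_camera("wrist");cv2.imwrite("pics/w1.png",im[...,::-1])
E
```

```text
{'clock': 3.6, 'joint_pos': array([ 37.54878983,  16.89274764, -41.71635156, 103.01658969,
        12.36359405,  64.77359294,  -3.28817797]), 'tcp_pos': array([472.41685548, -75.79025644, 258.77638312]), 'tool_rot': array([-1.79959871e+02,  1.78150940e-02,  9.49725833e+01]), 'force': array([-0.49936255,  0.12507888, -0.02308806]), 'grip_width': 51.249060234006805}
{'vertical_fov': 65.70646984690485, 'cx': 256.137025794406, 'cy': 193.17096859277802, 'cam_to_world': array([[ 9.96317415e-01, -8.08680615e-02, -2.84949889e-02,
         4.64948703e+02],
       [ 8.57405938e-02,  9.41220049e-01,  3.26731342e-01,
         8.36899672e+00],
       [ 3.97924631e-04, -3.27971303e-01,  9.44687602e-01,
         4.12891313e+02],
       [ 0.00000000e+00,  0.00000000e+00,  0.00000000e+00,
         1.00000000e+00]])}
```

View pics/w1.png

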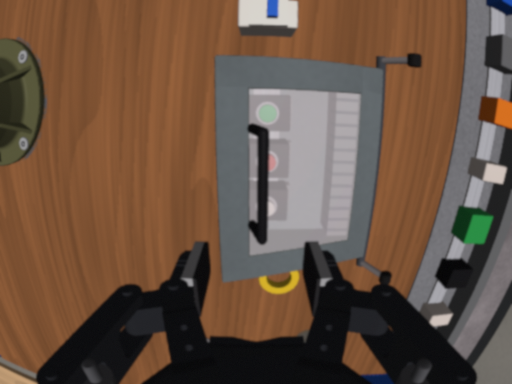

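The wrist view, looking back over the box, shows the handle bar from (266,128) to (262,240). Through the window, green is at (268,113), red at (270,161) and white at about (270,207). I'll compare these with the triangulated positions.

```bash
cat >> h.py <<'E'
def wray(u,v,c):
    f=192/np.tan(np.radians(c["vertical_fov"]/2));x,y=u-c["cx"],v-c["cy"];r=np.hypot(x,y);t=r/f
    T=c["cam_to_world"];return T[:3,3],T[:3,:3]@np.array([np.sin(t)*x/r,-np.sin(t)*y/r,-np.cos(t)])
def wplane(u,v,z,c):
    o,d=wray(u,v,c);return o+d*(z-o[2])/d[2]
E
python3 - <<'E'
from h import *
np.set_printoptions(precision=1,suppress=True)
c=manip.get_calibration("wrist")
for k,u,v,z in[("hL",265,128,162.5),("hR",262,240,162.5),("green",267.5,113,62),("red",270,161,62),("white",270,207,62),("hingeL",384,68,84),("hingeR",366,255,84)]:print(k,wplane(u,v,z,c))
im=cv2.imread("pics/w1.png").astype(int)
m=(im[...,2]-im[...,1]>25)&(im[...,2]-im[...,0]>25);m[:,:255]=0;m[:,290:]=0;m[:140]=0;m[185:]=0
y,x=np.nonzero(m);print(len(x),x.mean() if len(x) else 0,y.mean() if len(x) else 0,x.min(),x.max(),y.min(),y.max())
E
```

```text
hL [474.9 -20.1 162.5]
hR [ 482.  -125.1  162.5]
green [480.2 -13.4  62. ]
red [488.6 -70.9  62. ]
white [ 494.6 -130.4   62. ]
hingeL [607.8  58.   84. ]
hingeR [ 630.1 -181.2   84. ]
103 271.0194174757282 162.4271844660194 268 275 155 170
```

The handle positions agree to about 4 mm, well inside the 51 mm opening. I'll descend around the bar and close to a loose cage.

move_arm(plan=[[0.15,0.15,-0.99,0,0,0,0.2],[0,0,-0.99,0,0,0,0.2],[0,0,-0.99,0,0,0,0.2],[0,0,-0.99,0,0,0,0.2],[0,0,-0.99,0,0,0,0.2],[0,0,0,0,0,0,0.2]])

```text
clock: 4.4
tcp_pos: [474.5, -73.3, 159.0]
tool_rot: [-179.8, -0.0, 94.9]
force: [-0.1, 0.1, 0.6]
grip_width: 51.2
```

move_arm(plan=[[0,0,0,0,0,0,-0.3],[0,0,0,0,0,0,-0.58],[0,0,0,0,0,0,-0.58],[0,0,0,0,0,0,-0.58]], grip_force=20)

```text
clock: 4.9
tcp_pos: [475.7, -72.4, 160.3]
tool_rot: [180.0, 0.0, 95.0]
force: [-0.2, -0.3, 0.1]
grip_width: 17.9
```

```bash
python3 - <<'E'
import numpy as np
# arc rows: radius 160.3, elevation start -> 107 (lid 92), 5mm-lag ignored
e0,e1,n=np.radians(30.2),np.radians(107),24
e=np.linspace(e0,e1,n+1);h=-160.3*np.cos(e);z=160.3*np.sin(e)
dh,dz=np.diff(h)/20,np.diff(z)/20
for a,b in zip(dh,dz):print("[%.2f, %.2f, %.2f, 0,0,0,-0.58],"%(a*.996,a*.088,b))
E
```

```text
[0.23, 0.02, 0.38, 0,0,0,-0.58],
[0.26, 0.02, 0.37, 0,0,0,-0.58],
[0.28, 0.02, 0.35, 0,0,0,-0.58],
[0.29, 0.03, 0.34, 0,0,0,-0.58],
[0.31, 0.03, 0.32, 0,0,0,-0.58],
[0.33, 0.03, 0.30, 0,0,0,-0.58],
[0.35, 0.03, 0.28, 0,0,0,-0.58],
[0.36, 0.03, 0.26, 0,0,0,-0.58],
[0.38, 0.03, 0.24, 0,0,0,-0.58],
[0.39, 0.03, 0.22, 0,0,0,-0.58],
[0.40, 0.04, 0.20, 0,0,0,-0.58],
[0.41, 0.04, 0.17, 0,0,0,-0.58],
[0.42, 0.04, 0.15, 0,0,0,-0.58],
[0.43, 0.04, 0.13, 0,0,0,-0.58],
[0.43, 0.04, 0.10, 0,0,0,-0.58],
[0.44, 0.04, 0.08, 0,0,0,-0.58],
[0.44, 0.04, 0.05, 0,0,0,-0.58],
[0.44, 0.04, 0.03, 0,0,0,-0.58],
[0.45, 0.04, 0.00, 0,0,0,-0.58],
[0.45, 0.04, -0.02, 0,0,0,-0.58],
[0.44, 0.04, -0.05, 0,0,0,-0.58],
[0.44, 0.04, -0.07, 0,0,0,-0.58],
[0.44, 0.04, -0.09, 0,0,0,-0.58],
[0.43, 0.04, -0.12, 0,0,0,-0.58],
```

move_arm(plan=[[0.23,0.02,0.38,0,0,0,-0.58],[0.26,0.02,0.37,0,0,0,-0.58],[0.28,0.02,0.35,0,0,0,-0.58],[0.29,0.03,0.34,0,0,0,-0.58],[0.31,0.03,0.32,0,0,0,-0.58],[0.33,0.03,0.3,0,0,0,-0.58]])

```text
clock: 5.65
tcp_pos: [510.1, -69.3, 201.6]
tool_rot: [180.0, -0.0, 95.0]
force: [0.4, 0.7, -0.8]
grip_width: 17.8
```

move_arm(plan=[[0.35,0.03,0.28,0,0,0,-0.58],[0.36,0.03,0.26,0,0,0,-0.58],[0.38,0.03,0.24,0,0,0,-0.58],[0.39,0.03,0.22,0,0,0,-0.58],[0.4,0.04,0.2,0,0,0,-0.58]])

```text
clock: 6.28
tcp_pos: [547.7, -66.2, 225.4]
tool_rot: [-180.0, -0.0, 95.0]
force: [-0.2, 0.4, -0.3]
grip_width: 17.9
```

The force is near zero where I expected several newtons, so I'm checking whether the lid is following.

```bash
python3 - <<'E'
from h import *
s=manip.get_state();print(s["force"],s["wrist_torque"],s["tcp_pos"])
b=manip.read_camera("side")[90:250,205:365,::-1]
cv2.imwrite("pics/s2.png",cv2.resize(b,(600,600),interpolation=cv2.INTER_CUBIC))
E
```

```text
[-0.21270218  0.35286969 -0.27394352] [ 0.04301743  0.03074912 -0.00595701] [547.74684208 -66.15492651 225.40733125]
```

View pics/s2.png

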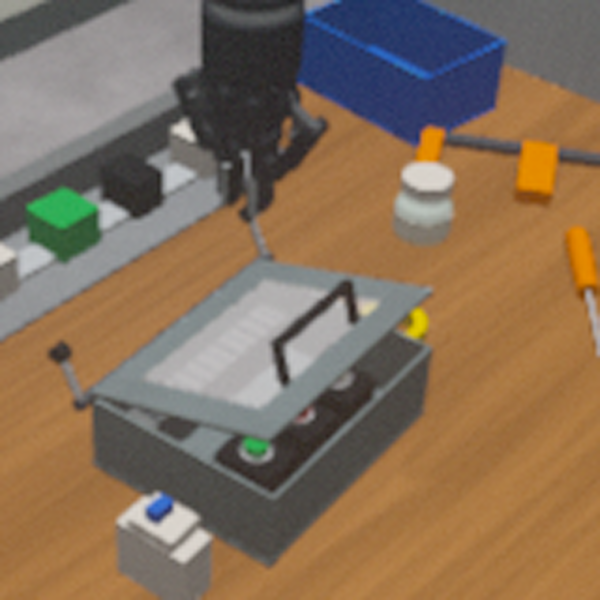

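The lid has not moved and the gripper is not on the handle. I'll check where the cameras put the fingertips compared with the reported TCP.

```bash
cat >> h.py <<'E'
def proj(n,P):
    c=manip.get_calibration(n);f=192/np.tan(np.radians(c["vertical_fov"]/2));T=c["cam_to_world"]
    p=T[:3,:3].T@(np.asarray(P,float)-T[:3,3]);return c["cx"]+f*p[0]/-p[2],c["cy"]-f*p[1]/-p[2]
E
python3 - <<'E'
from h import *
s=manip.get_state();P=s["tcp_pos"];tip=P-[0,0,16]
for n in("side","top"):print(n,"tcp",proj(n,P),"tip",proj(n,tip))
print("side crop",(np.array(proj("side",tip))-[205,90])*3.75)
im=manip.read_camera("top")[...,::-1];cv2.imwrite("pics/t2f.png",im)
cv2.imwrite("pics/t2.png",cv2.resize(im[90:250,190:370],(675,600),interpolation=cv2.INTER_CUBIC))
E
```

```text
side tcp (np.float64(269.2447158798536), np.float64(147.4855030946794)) tip (np.float64(269.0695437036288), np.float64(151.87254740263265))
top tcp (np.float64(277.4781227508968), np.float64(161.5385182808077)) tip (np.float64(276.97143552943555), np.float64(163.24695525358305))
side crop [240.26078889 232.02205276]
```

View pics/t2.png

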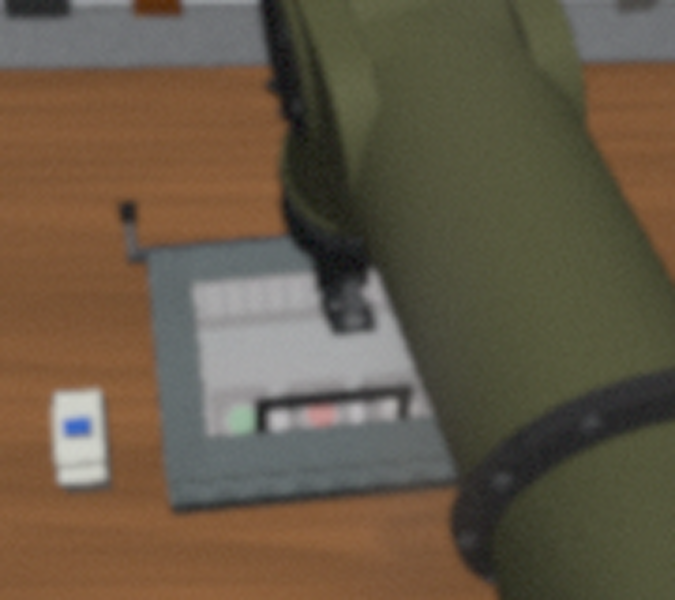

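Part of the dark blob in the side view is the stop pad at (249,211). The real fingertips look higher than the reported TCP implies, so I'll get their position from both views.

```bash
python3 - <<'E'
from h import *
np.set_printoptions(precision=1,suppress=True)
C=lambda n,P:((np.array(proj(n,P))-([190,90] if n=="top" else [205,90]))*3.75)
P=np.array([547.7,-66.2,225.4])
u=np.array([.996,.088,0])
for d in(-24,-9,9,24):
  for z in(-16,20): print(d,z,"top",C("top",P+d*u+[0,0,z]),"side",C("side",P+d*u+[0,0,z]))
im=manip.read_camera("side")[...,::-1]
a=cv2.resize(im[85:160,235:305],(560,600),interpolation=cv2.INTER_CUBIC)
w=manip.read_camera("wrist")[...,::-1];cv2.imwrite("pics/w2.png",w)
o=np.zeros((600,800,3),np.uint8);o[:600,:300]=cv2.resize(im[85:160,243:281],(300,600));o[:384,300:]=cv2.resize(w,(512,384))[:,:500];cv2.imwrite("pics/m2.png",o)
E
```

```text
-24 -16 top [330.9 311.7] side [265.9 243.9]
-24 20 top [335.5 298.3] side [267.9 206.3]
-9 -16 top [328.2 289.7] side [250.7 237. ]
-9 20 top [332.7 275.6] side [252.4 199.5]
9 -16 top [325.  263.6] side [232.7 228.9]
9 20 top [329.3 248.5] side [234.  191.5]
24 -16 top [322.3 241.9] side [217.8 222.2]
24 20 top [326.5 226. ] side [218.9 184.9]
```

View pics/m2.png

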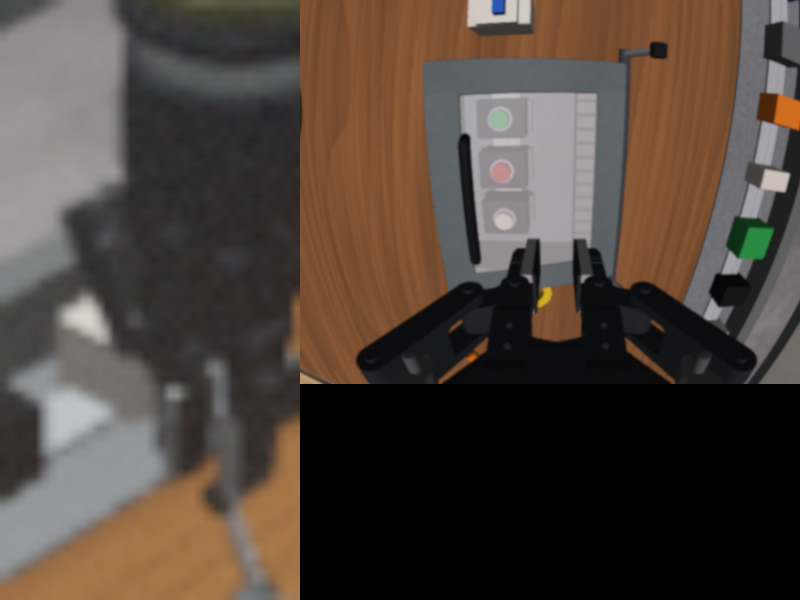

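```bash
python3 - <<'E'
from h import *
np.set_printoptions(precision=1,suppress=True)
t=lambda u,v:(190+u/3.75,90+v/3.75)
s=lambda u,v:(205+u/3.75,90+v/3.75)
print(tri(t(350,315),s(265,208)),tri(t(350,326),s(265,208)))
c=manip.get_calibration("wrist");print(c["cam_to_world"])
# wrist: tips in w image (-x finger tip, +x finger tip)
S=manip.get_state();P=S["tcp_pos"]
def wp(X):
    f=192/np.tan(np.radians(c["vertical_fov"]/2));T=c["cam_to_world"];p=T[:3,:3].T@(X-T[:3,3]);r=np.hypot(p[0],p[1]);th=np.arctan2(r,-p[2]);return np.array([c["cx"]+f*th*p[0]/r,c["cy"]-f*th*p[1]/r])
u=np.array([.996,.088,0]);
for z in(-30,-16,0,20):print(z,wp(P-9*u+[0,0,z]),wp(P+9*u+[0,0,z]))
for q in((267-30,137),):pass
print("bar w/ z162",wplane(164,137,162.5,c),wplane(175,262,162.5,c),"red",wplane(201,173,62,c),"green",wplane(200,119,62,c),"white",wplane(204,220,62,c))
E
```

```text
(array([520.7, -73.4, 240.6]), np.float64(15.825252821336688)) (array([515.3, -71.3, 243.6]), np.float64(21.616125128829452))
[[  1.   -0.1  -0.  539.6]
 [  0.1   0.9   0.3  18.1]
 [  0.   -0.3   0.9 379.1]
 [  0.    0.    0.    1. ]]
-30 [243.2 221.8] [269.6 221.8]
-16 [242.3 230.9] [270.5 230.9]
0 [241.2 243. ] [271.7 242.9]
20 [239.5 261. ] [273.5 260.9]
bar w/ z162 [473.  -18.  162.5] [ 480.7 -126.7  162.5] red [485.9 -73.   62. ] green [482.1 -12.8  62. ] white [ 490.8 -130.2   62. ]
```

In the wrist view the fingertips sit at about row 240, roughly level with the TCP and not 16-19 mm ahead of it. The cage was therefore too shallow and slid off over the bar. I'll go back and descend about 15 mm deeper, checking the force.

move_arm(plan=[[-0.89,-0.08,0.25,0,0,0,-0.2],[-0.89,-0.08,0.25,0,0,0,-0.2],[-0.89,-0.08,0.25,0,0,0,-0.2],[-0.89,-0.08,0.25,0,0,0,-0.2],[0,0,0,0,0,0,-0.2],[0,0,-1,0,0,0,-0.2],[0,0,-1,0,0,0,-0.2],[0,0,-1,0,0,0,-0.2],[0,0,-1,0,0,0,-0.2],[0,0,0,0,0,0,-0.2]])

```text
clock: 7.72
tcp_pos: [475.4, -72.5, 164.1]
tool_rot: [-179.9, -0.1, 95.0]
force: [-0.7, -0.3, 0.8]
grip_width: 33.9
```

move_arm(plan=[[0,0,-0.35,0,0,0,-0.2],[0,0,-0.25,0,0,0,-0.2],[0,0,-0.25,0,0,0,-0.2],[0,0,0,0,0,0,-0.2]])

```text
clock: 8.22
tcp_pos: [475.9, -72.6, 148.0]
tool_rot: [-180.0, -0.0, 95.0]
force: [-0.0, 0.2, 0.3]
grip_width: 34.4
```

```bash
python3 - <<'E'
from h import *
s=manip.get_state();print(s["force"],s["tcp_pos"],s["grip_width"])
w=manip.read_camera("wrist")[...,::-1]
cv2.imwrite("pics/w3.png",cv2.resize(w[90:330,150:400],(625,600),interpolation=cv2.INTER_CUBIC))
E
```

```text
[-0.02554493  0.24580152  0.34371716] [475.87863315 -72.59694467 147.97102494] 34.43672904970548
```

View pics/w3.png

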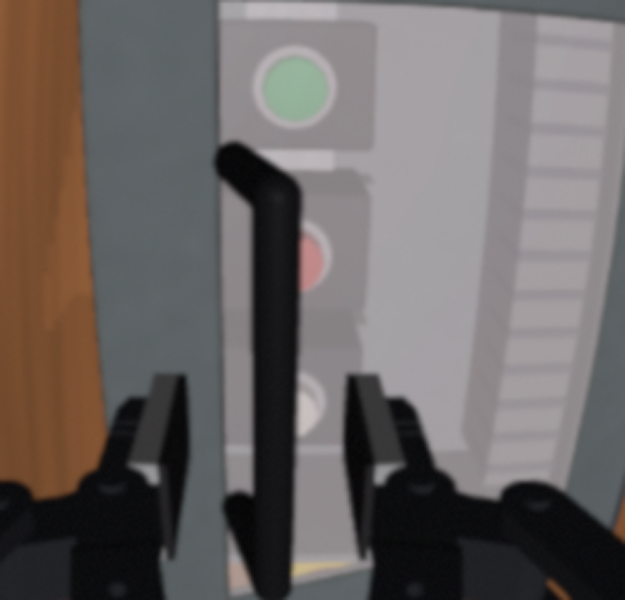

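The wrist view shows the bar centred between the pads. The pads' image scale puts the tips about 15 mm above the reported TCP, level with the bar, so I'll go 16 mm lower, close loosely and try the first part of the arc.

move_arm(plan=[[0.05,0,-0.3,0,0,0,-0.2],[0,0,-0.25,0,0,0,-0.2],[0,0,-0.25,0,0,0,-0.4],[0,0,0,0,0,0,-0.6],[0,0,0,0,0,0,-0.6],[0,0,0,0,0,0,-0.6]])

```text
clock: 9.02
tcp_pos: [477.1, -72.5, 132.3]
tool_rot: [180.0, 0.0, 95.0]
force: [-0.9, 0.0, -0.8]
grip_width: 17.0
```

move_arm(plan=[[0.23,0.02,0.34,0,0,0,-0.6],[0.25,0.02,0.37,0,0,0,-0.6],[0.26,0.02,0.35,0,0,0,-0.6],[0.28,0.03,0.34,0,0,0,-0.6]])

```text
clock: 9.52
tcp_pos: [495.6, -71.1, 160.2]
tool_rot: [-179.7, 0.0, 95.0]
force: [-8.0, -0.7, 0.2]
grip_width: 17.2
```

8 N along x, so the lid is being driven. Continuing the arc.

move_arm(plan=[[0.29,0.03,0.3,0,0,0,-0.6],[0.31,0.03,0.3,0,0,0,-0.6],[0.33,0.03,0.29,0,0,0,-0.6],[0.35,0.03,0.27,0,0,0,-0.6],[0.36,0.03,0.25,0,0,0,-0.6]])

```text
clock: 10.15
tcp_pos: [526.8, -68.4, 189.1]
tool_rot: [-179.6, 0.1, 95.0]
force: [-12.1, -0.5, 11.7]
grip_width: 17.4
```

move_arm(plan=[[0.37,0.03,0.23,0,0,0,-0.6],[0.39,0.03,0.21,0,0,0,-0.6],[0.4,0.04,0.19,0,0,0,-0.6],[0.41,0.04,0.17,0,0,0,-0.6],[0.42,0.04,0.14,0,0,0,-0.6]])

```text
clock: 10.78
tcp_pos: [569.8, -64.3, 208.3]
tool_rot: [-179.9, 0.0, 95.0]
force: [-5.2, -1.1, 4.3]
grip_width: 17.3
```

There is an upward force component as well. I need to know whether the bar is near the tips or a finger is touching the lid face, so I'll take one look.

```bash
python3 - <<'E'
from h import *
s=manip.get_state();print(s["force"],s["tcp_pos"],s["grip_width"])
w=manip.read_camera("wrist")[...,::-1];b=manip.read_camera("side")[...,::-1]
o=np.zeros((600,800,3),np.uint8)
o[:,:400]=cv2.resize(w[90:330,165:325],(400,600),interpolation=cv2.INTER_CUBIC)
o[:,400:]=cv2.resize(b[85:235,215:315],(400,600),interpolation=cv2.INTER_CUBIC)
cv2.imwrite("pics/m3.png",o)
E
```

```text
[-5.1627008  -1.09170384  4.27796503] [569.7652168  -64.32150324 208.25018359] 17.276010414064405
```

View pics/m3.png

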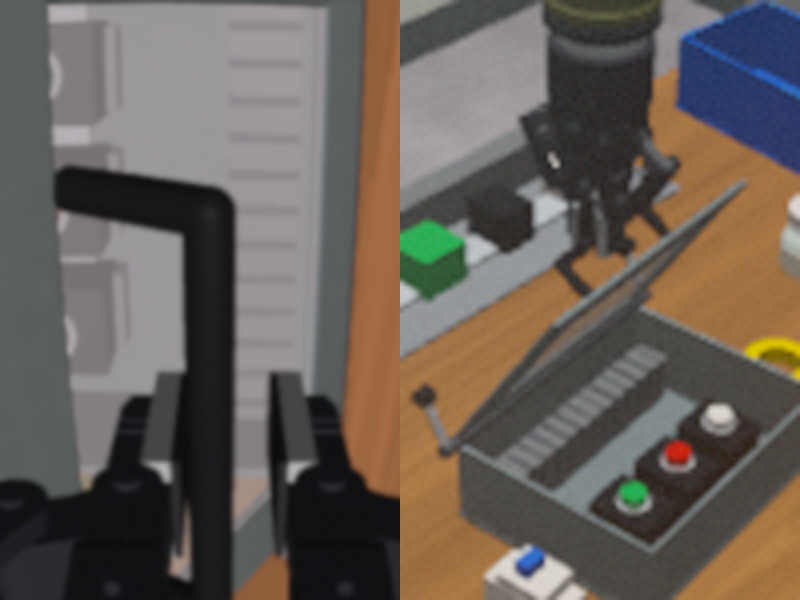

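The side view shows the bar held only near the fingertips, and the red button clear between green and white. I'll go 10 mm deeper and continue to about 89°.

move_arm(plan=[[0,0,-0.3,0,0,0,-0.6],[0,0,-0.25,0,0,0,-0.6],[0.42,0.04,0.12,0,0,0,-0.6],[0.43,0.04,0.1,0,0,0,-0.6],[0.43,0.04,0.08,0,0,0,-0.6],[0.44,0.04,0.05,0,0,0,-0.6]])

```text
clock: 11.62
tcp_pos: [605.1, -60.9, 203.3]
tool_rot: [180.0, 0.0, 95.0]
force: [-3.2, -1.0, -0.6]
grip_width: 17.4
```

move_arm(plan=[[0.44,0.04,0.02,0,0,0,-0.6],[0.44,0.04,0,0,0,0,-0.6],[0.44,0.04,-0.02,0,0,0,-0.6],[0.44,0.04,-0.05,0,0,0,-0.6],[0,0,0,0,0,0,-0.6]])

```text
clock: 12.25
tcp_pos: [639.4, -57.7, 203.0]
tool_rot: [-179.9, 0.0, 95.0]
force: [-5.0, -1.3, 7.6]
grip_width: 17.4
```

The lid is at about 83°. I'll back off, lift clear, turn the jaws along y with the fingers shut, and come round to the inner side.

move_arm(plan=[[-0.15,0,0,0,0,0,-0.5],[0,0,0.5,0,0,0,-0.4],[0,0,1,0,0,0,-0.4],[0,0,1,0,0,0,-0.4],[0,0,1,0,0,0,-0.4],[0,0,1,0,0,0,-0.4],[0,0,1,0,0,0,-0.6],[0,0,0.5,0,0,0,-0.8],[0,0,0,0,0,0,-1]])

```text
clock: 13.38
tcp_pos: [637.1, -57.5, 322.7]
tool_rot: [179.9, -0.0, 95.0]
force: [-0.7, 0.3, -0.7]
grip_width: -0.1
```

move_arm(plan=[[-0.6,-0.05,0,0,0,-0.952,-1],[-0.6,-0.05,0,0,0,-0.952,-1],[-0.6,-0.05,0,0,0,-0.952,-1],[-0.6,-0.05,0,0,0,-0.952,-1],[-0.6,-0.05,0,0,0,-0.952,-1],[-0.6,-0.05,0,0,0,-0.952,-1],[-0.6,-0.05,0,0,0,-0.952,-1],[-0.6,-0.05,0,0,0,-0.952,-1],[-0.6,-0.05,0,0,0,-0.952,-1],[-0.6,-0.05,0,0,0,-0.952,-1]])

```text
clock: 14.62
tcp_pos: [515.9, -67.8, 321.3]
tool_rot: [-180.0, 0.1, 12.9]
force: [0.4, 0.0, -0.0]
grip_width: 0.0
```

move_arm(plan=[[-0.4,-0.05,0,0,0,-0.952,-1],[0,0,0,0.077,-0.87,0,-1],[0,0,0,0.077,-0.87,0,-1],[0,0,-0.6,0.077,-0.87,0,-1],[0,0,-0.9,0.077,-0.87,0,-1],[0,0,-0.9,0,0,0,-1],[0,0,-0.9,0,0,0,-1],[0,0,0,0,0,0,-1]])

```text
clock: 15.62
tcp_pos: [507.3, -68.6, 254.4]
tool_rot: [-179.9, -29.8, 4.9]
force: [-0.6, -0.4, 0.7]
grip_width: -0.2
```

```bash
python3 - <<'E'
from h import *
s=manip.get_state();print(s["clock"],s["force"],s["tcp_pos"],s["tool_rot"],s["grip_width"],s["joint_pos"])
P=s["tcp_pos"];a=np.radians(30);d=np.array([np.sin(a)*.996,np.sin(a)*.088,-np.cos(a)])
b=np.ascontiguousarray(manip.read_camera("side")[...,::-1]);w=np.ascontiguousarray(manip.read_camera("wrist")[...,::-1])
x0,y0,k=190,75,4
big=cv2.resize(b[y0:y0+150,x0:x0+125],None,fx=k,fy=k,interpolation=cv2.INTER_CUBIC)
for t,col in((19,(0,0,255)),(0,(0,255,0)),(-20,(255,0,0))):
    u=(np.array(proj("side",P+t*d))-[x0,y0])*k;print(t,u);cv2.circle(big,tuple(int(v) for v in u),3,col,-1)
o=np.zeros((600,800,3),np.uint8);o[:,:500]=big;o[:400,500:]=cv2.resize(w[100:340,166:346],(300,400));cv2.imwrite("pics/m4.png",o)
E
```

```text
15.625 [-0.56447493 -0.4247602   0.68627102] [507.33843624 -68.60235019 254.37116453] [-179.87707934  -29.82895959    4.94307181] -0.19519363627171832 [ 29.18915316   4.22370215 -20.03044479 125.56876594 -15.59910572
  22.23836927 -62.46332265]
19 [352.08139094 292.60202283]
0 [363.88197277 278.50789047]
-20 [376.65103817 263.25704095]
```

View pics/m4.png

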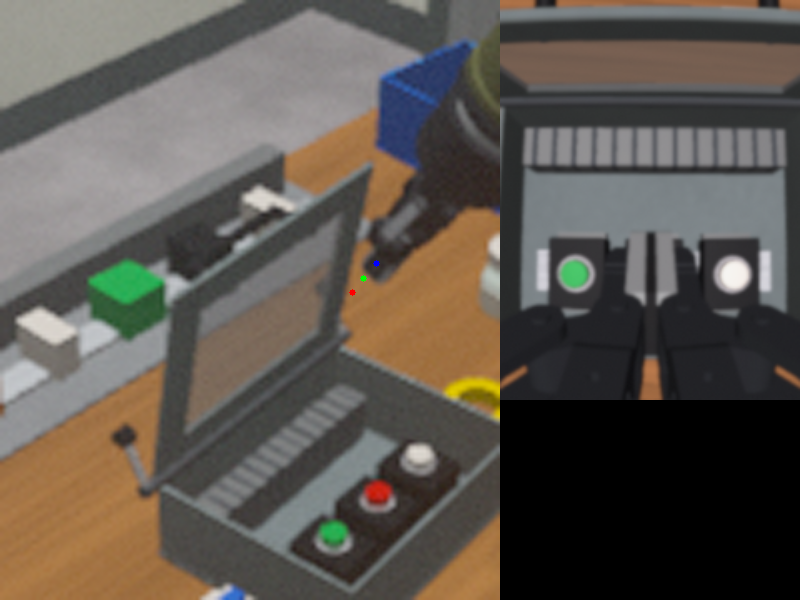

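The side view shows the real tip near (372,282), roughly at the reported TCP, with the lid just short of upright. I'm advancing to contact near the free edge.

move_arm(plan=[[0.7,0.06,0,0,0,0,-1],[0.9,0.08,0,0,0,0,-1],[0.9,0.08,0,0,0,0,-1],[0.6,0.05,0,0,0,0,-1],[0.3,0.03,0,0,0,0,-1],[0.2,0.02,0,0,0,0,-1],[0.2,0.02,0,0,0,0,-1],[0.2,0.02,0,0,0,0,-1]])

```text
clock: 16.73
tcp_pos: [588.6, -61.7, 256.2]
tool_rot: [-180.0, -30.0, 5.0]
force: [-1.7, 0.1, 1.0]
grip_width: 0.2
```

move_arm(plan=[[0.2,0.02,0,0,0,0,-1],[0.2,0.02,0,0,0,0,-1],[0.2,0.02,0,0,0,0,-1],[0.2,0.02,0,0,0,0,-1]])

```text
clock: 17.23
tcp_pos: [605.8, -60.1, 257.6]
tool_rot: [180.0, -30.2, 5.0]
force: [-2.4, -0.1, 7.3]
grip_width: -0.3
```

The force is mainly upward: the tip is riding on the lid's free edge, so it is higher than I thought. I'll retreat, go 22 mm lower and touch again.

move_arm(plan=[[-0.8,-0.07,0,0,0,0,-1],[-0.8,-0.07,0,0,0,0,-1],[0,0,-0.6,0,0,0,-1],[0,0,-0.6,0,0,0,-1],[0,0,0,0,0,0,-1]])

```text
clock: 17.85
tcp_pos: [572.0, -62.6, 230.4]
tool_rot: [-179.9, -29.9, 5.0]
force: [-0.6, 0.4, 0.5]
grip_width: -0.1
```

move_arm(plan=[[0.4,0.03,0,0,0,0,-1],[0.4,0.03,0,0,0,0,-1],[0.2,0.02,0,0,0,0,-1],[0.2,0.02,0,0,0,0,-1],[0.2,0.02,0,0,0,0,-1]])

```text
clock: 18.48
tcp_pos: [600.8, -60.3, 232.2]
tool_rot: [-180.0, -30.0, 5.0]
force: [-0.7, -0.2, -0.8]
grip_width: -0.1
```

move_arm(plan=[[0.2,0.02,0,0,0,0,-1],[0.2,0.02,0,0,0,0,-1],[0.2,0.02,0,0,0,0,-1]])

```text
clock: 18.85
tcp_pos: [612.7, -59.2, 232.2]
tool_rot: [-180.0, -30.0, 5.0]
force: [-2.7, 0.3, 1.9]
grip_width: 0.3
```

Clean contact now: about 2.7 N of hinge friction. I'll advance to about 94°, then in small checked steps.

move_arm(plan=[[0.2,0.02,0,0,0,0,-1],[0.2,0.02,-0.01,0,0,0,-1],[0.15,0.01,-0.01,0,0,0,-1]])

```text
clock: 19.23
tcp_pos: [624.0, -58.2, 231.8]
tool_rot: [-180.0, -30.0, 5.0]
force: [-2.1, -0.2, 1.8]
grip_width: 0.2
```

move_arm(plan=[[0.05,0.0,-0.01,0,0,0,-1],[0.05,0.01,0,0,0,0,-1]])

```text
clock: 19.48
tcp_pos: [625.7, -58.0, 231.6]
tool_rot: [-180.0, -30.0, 5.0]
force: [-2.5, -0.8, 2.1]
grip_width: 0.1
```

move_arm(plan=[[0.06,0.0,-0.01,0,0,0,-1],[0.06,0.01,0,0,0,0,-1]])

```text
clock: 19.73
tcp_pos: [628.0, -57.8, 231.4]
tool_rot: [-180.0, -30.0, 5.0]
force: [-2.9, 0.0, 2.3]
grip_width: 0.0
```

move_arm(plan=[[0.06,0.0,-0.01,0,0,0,-1],[0.06,0.01,-0.01,0,0,0,-1]])

```text
clock: 19.98
tcp_pos: [630.6, -57.6, 231.0]
tool_rot: [-180.0, -30.0, 5.0]
force: [-1.6, -0.0, 1.2]
grip_width: -0.0
```

move_arm(plan=[[0.06,0.0,0,0,0,0,-1],[0.06,0.01,0,0,0,0,-1]])

```text
clock: 20.23
tcp_pos: [632.8, -57.4, 230.9]
tool_rot: [-180.0, -30.0, 5.0]
force: [-2.3, -1.0, 1.9]
grip_width: 0.3
```

move_arm(plan=[[0.06,0.0,0.01,0,0,0,-1],[0.06,0.01,0,0,0,0,-1]])

```text
clock: 20.48
tcp_pos: [634.9, -57.2, 230.7]
tool_rot: [-180.0, -30.0, 5.0]
force: [-2.1, -0.7, -0.9]
grip_width: -0.3
```

move_arm(plan=[[0.06,0.0,-0.01,0,0,0,-1],[0.06,0.01,-0.01,0,0,0,-1]])

```text
clock: 20.72
tcp_pos: [637.4, -56.9, 230.4]
tool_rot: [-180.0, -30.0, 5.0]
force: [-2.8, -0.2, -0.9]
grip_width: 0.0
```

move_arm(plan=[[0.06,0.0,-0.01,0,0,0,-1],[0.06,0.01,-0.02,0,0,0,-1]])

```text
clock: 20.98
tcp_pos: [640.0, -56.8, 230.0]
tool_rot: [-180.0, -30.0, 5.0]
force: [-3.0, 0.1, 0.1]
grip_width: 0.4
```

move_arm(plan=[[0.06,0.0,-0.01,0,0,0,-1],[0.06,0.01,-0.02,0,0,0,-1]])

```text
clock: 21.22
tcp_pos: [642.5, -56.6, 229.5]
tool_rot: [-180.0, -30.0, 5.0]
force: [-1.8, -0.7, -2.3]
grip_width: -0.2
```

move_arm(plan=[[0.06,0.0,-0.01,0,0,0,-1],[0.06,0.01,-0.01,0,0,0,-1]])

```text
clock: 21.48
tcp_pos: [644.9, -56.4, 229.1]
tool_rot: [-180.0, -30.0, 5.0]
force: [-1.6, -0.5, -0.6]
grip_width: 0.1
```

move_arm(plan=[[0.06,0.0,-0.01,0,0,0,-1],[0.06,0.01,-0.01,0,0,0,-1]])

```text
clock: 21.72
tcp_pos: [647.2, -56.2, 228.7]
tool_rot: [-180.0, -30.0, 5.0]
force: [-3.8, -1.2, -0.7]
grip_width: -0.3
```

move_arm(plan=[[0.06,0.0,-0.01,0,0,0,-1],[0.06,0.01,-0.01,0,0,0,-1]])

```text
clock: 21.98
tcp_pos: [649.3, -56.0, 228.1]
tool_rot: [-180.0, -30.0, 5.0]
force: [-4.5, -0.3, 1.0]
grip_width: -0.1
```

move_arm(plan=[[0.04,0.0,-0.01,0,0,0,-1],[0,0,0,0,0,0,-1]])

```text
clock: 22.22
tcp_pos: [650.0, -56.0, 228.0]
tool_rot: [-180.0, -30.0, 5.0]
force: [-4.6, -0.9, 1.4]
grip_width: 0.0
```

move_arm(plan=[[0.05,0.0,-0.01,0,0,0,-1],[0,0,0,0,0,0,-1]])

```text
clock: 22.48
tcp_pos: [650.9, -56.0, 227.8]
tool_rot: [-180.0, -30.0, 5.0]
force: [-6.9, -1.8, 1.9]
grip_width: -0.4
```

The force is climbing, so the lid is at its stop (about 103°). Now I'll ease up to 10 N.

move_arm(plan=[[0.04,0.0,-0.01,0,0,0,-1],[0,0,0,0,0,0,-1]])

```text
clock: 22.72
tcp_pos: [651.6, -56.0, 227.6]
tool_rot: [-180.0, -30.0, 5.0]
force: [-7.2, -1.1, 2.8]
grip_width: -0.1
```

move_arm(plan=[[0.05,0.0,-0.01,0,0,0,-1],[0,0,0,0,0,0,-1]])

```text
clock: 22.98
tcp_pos: [652.4, -56.0, 227.4]
tool_rot: [-180.0, -29.9, 5.0]
force: [-9.0, -1.2, 2.4]
grip_width: 0.1
```

move_arm(plan=[[0.02,0.0,-0.005,0,0,0,-1],[0,0,0,0,0,0,-1],[0,0,0,0,0,0,-1],[0,0,0,0,0,0,-1]])

```text
clock: 23.48
tcp_pos: [652.7, -56.0, 227.3]
tool_rot: [-180.0, -29.9, 5.0]
force: [-8.7, -0.4, 2.7]
grip_width: -0.2
```

move_arm(plan=[[0,0,0,0,0,0,-1],[0,0,0,0,0,0,-1],[0,0,0,0,0,0,-1],[0,0,0,0,0,0,-1],[0,0,0,0,0,0,-1],[0,0,0,0,0,0,-1],[0,0,0,0,0,0,-1]])

```text
clock: 24.35
tcp_pos: [652.7, -56.0, 227.3]
tool_rot: [-180.0, -29.9, 5.0]
force: [-8.8, -0.4, 3.0]
grip_width: -0.4
```

About 9.3 N was held. I'll nudge to 10 N and hold a full second.

move_arm(plan=[[0.02,0.0,-0.005,0,0,0,-1],[0,0,0,0,0,0,-1],[0,0,0,0,0,0,-1],[0,0,0,0,0,0,-1],[0,0,0,0,0,0,-1],[0,0,0,0,0,0,-1],[0,0,0,0,0,0,-1],[0,0,0,0,0,0,-1],[0,0,0,0,0,0,-1],[0,0,0,0,0,0,-1]])

```text
clock: 25.6
tcp_pos: [653.1, -56.0, 227.2]
tool_rot: [-180.0, -29.9, 5.0]
force: [-8.7, -1.5, 2.8]
grip_width: -0.2
```

move_arm(plan=[[0.025,0.0,-0.005,0,0,0,-1],[0,0,0,0,0,0,-1],[0,0,0,0,0,0,-1],[0,0,0,0,0,0,-1],[0,0,0,0,0,0,-1],[0,0,0,0,0,0,-1],[0,0,0,0,0,0,-1],[0,0,0,0,0,0,-1],[0,0,0,0,0,0,-1],[0,0,0,0,0,0,-1]])

```text
clock: 26.85
tcp_pos: [653.5, -56.1, 227.1]
tool_rot: [-180.0, -29.9, 5.0]
force: [-8.8, -0.9, 3.2]
grip_width: 0.1
```

move_arm(plan=[[0.03,0.003,-0.007,0,0,0,-1],[0,0,0,0,0,0,-1],[0,0,0,0,0,0,-1],[0,0,0,0,0,0,-1],[0,0,0,0,0,0,-1],[0,0,0,0,0,0,-1],[0,0,0,0,0,0,-1],[0,0,0,0,0,0,-1],[0,0,0,0,0,0,-1],[0,0,0,0,0,0,-1]])

```text
clock: 28.1
tcp_pos: [654.0, -56.0, 227.0]
tool_rot: [-180.0, -29.9, 5.0]
force: [-10.7, -1.0, 3.7]
grip_width: -0.1
```

Now about 11 N square to the lid, with about 9.5 N or more held for several seconds. Retracting, straightening the tool, then locating the red button.

move_arm(plan=[[-0.3,-0.03,0.05,0,0,0,-1],[-0.8,-0.07,0.15,0,0,0,-1],[-0.9,-0.08,0.1,0,0,0,-1],[-0.9,-0.08,0,0,0,0,-1],[-0.9,-0.08,0,-0.077,0.87,0,-1],[-0.9,-0.08,0,-0.077,0.87,0,-1],[-0.9,-0.08,0,-0.077,0.87,0,-1],[-0.9,-0.08,0,-0.077,0.87,0,-1],[0,0,0,0,0,0,-1]])

```text
clock: 29.22
tcp_pos: [525.9, -67.1, 233.1]
tool_rot: [-180.0, -0.1, 5.0]
force: [0.4, 0.5, 0.4]
grip_width: 0.1
```

```bash
python3 - <<'E'
from h import *
np.set_printoptions(precision=1,suppress=True)
s=manip.get_state();print(s["clock"],s["tcp_pos"],s["tool_rot"],s["force"])
c=manip.get_calibration("wrist")
for n in("side","wrist","top"):
    im=manip.read_camera(n);cv2.imwrite(f"pics/{n}9.png",im[...,::-1]);h=cv2.cvtColor(im,cv2.COLOR_RGB2HSV)
    for k,m in(("red",((h[...,0]<6)|(h[...,0]>174))&(h[...,1]>150)&(h[...,2]>90)),("green",(abs(h[...,0].astype(int)-65)<18)&(h[...,1]>130)&(h[...,2]>80))):
        N,L,st,ce=cv2.connectedComponentsWithStats(m.astype(np.uint8))
        for i in range(1,N):
            if st[i,4]>15:
                u,v=ce[i];P=wplane(u,v,60,c) if n=="wrist" else plane(n,u,v,60)
                if 380<P[0]<600 and -200<P[1]<60:print(n,k,st[i],ce[i],P)
E
```

```text
29.225 [525.9 -67.1 233.1] [-180.    -0.1    5. ] [0.4 0.5 0.4]
side red [281 195   7   6  31] [284.1 197.4] [484.8 -73.3  60. ]
side green [270 205   7   6  31] [272.9 207.4] [480.3 -13.5  60. ]
wrist red [250 195  17  18 225] [258.  203.1] [485.6 -72.8  60. ]
wrist green [200 195  16  18 218] [207.6 203. ] [480.4 -13.2  60. ]
top green [252 200   5   5  22] [254.1 201.9] [477.4 -10.7  60. ]
```

The side and wrist views agree: red at (485,-73), green at (480,-13). Moving over red and descending.

move_arm(plan=[[-0.5,-0.07,0,0,0,0,-1],[-0.5,-0.07,0,0,0,0,-1],[-0.52,-0.08,0,0,0,0,-1],[-0.52,-0.08,0,0,0,0,-1],[0,0,-0.9,0,0,0,-1],[0,0,-1,0,0,0,-1],[0,0,-1,0,0,0,-1],[0,0,-1,0,0,0,-1],[0,0,-1,0,0,0,-1],[0,0,0,0,0,0,-1]])

```text
clock: 30.62
tcp_pos: [483.0, -73.5, 134.2]
tool_rot: [-180.0, 0.2, 5.0]
force: [-0.5, -0.4, 0.4]
grip_width: -0.2
```

move_arm(plan=[[0,0,-1,0,0,0,-1],[0,0,-0.75,0,0,0,-1],[0,0,-0.4,0,0,0,-1],[0,0,0,0,0,0,-1]])

```text
clock: 31.12
tcp_pos: [484.3, -73.6, 92.4]
tool_rot: [-180.0, 0.0, 5.0]
force: [0.1, 0.2, 0.6]
grip_width: 0.0
```

```bash
python3 - <<'E'
from h import *
s=manip.get_state();print(s["clock"],s["tcp_pos"],s["force"])
b=manip.read_camera("side")[...,::-1];w=manip.read_camera("wrist")[...,::-1]
o=np.zeros((600,800,3),np.uint8);o[:,:500]=cv2.resize(b[110:260,215:340],(500,600),interpolation=cv2.INTER_CUBIC);o[:400,500:]=cv2.resize(w[130:330,181:331],(300,400));cv2.imwrite("pics/m5.png",o)
E
```

```text
31.125 [484.32438295 -73.55021282  92.37079994] [0.10305143 0.19583243 0.62665479]
```

View pics/m5.png

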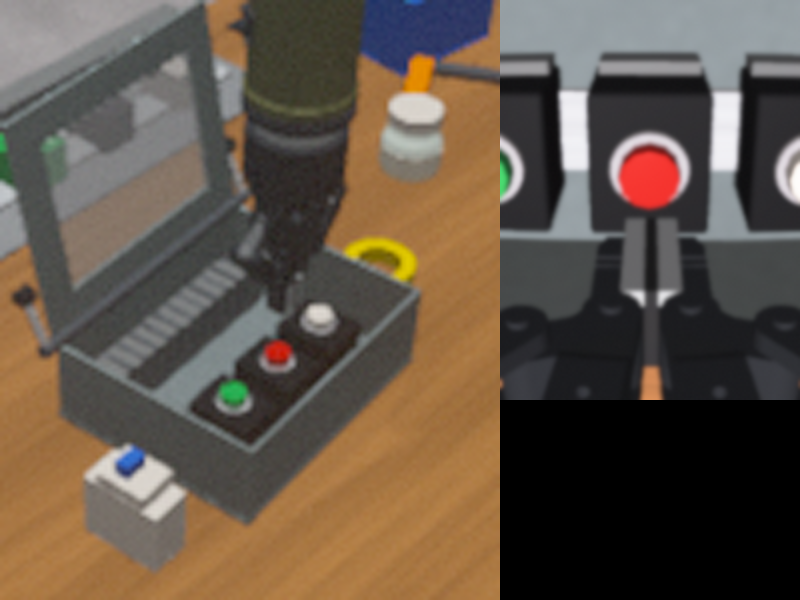

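The gripper is above red, and in the wrist view the tip is at pixel (257,240), in line with red's column. I'll work out the real tip depth from that ray before pressing.

```bash
python3 - <<'E'
from h import *
np.set_printoptions(precision=1,suppress=True)
s=manip.get_state();c=manip.get_calibration("wrist");P=s["tcp_pos"];print(c["cam_to_world"][:3,3]-P)
u=np.array([.996,.088,0]);o,d=wray(256.7,240,c)
for off in(-11,0,11):
    t=np.dot(P+off*u-o,u)/np.dot(d,u);print(off,o+t*d-P)
E
```

```text
[ 83.4   7.6 154.2]
-11 [-10.9  -1.3 -24.3]
0 [ 0.  -0.2 -3.6]
11 [11.   0.8 17.1]
```

The touches and the wrist ray both put the tip about 10-17 mm above the reported TCP, so I expect button contact at TCP z ≈ 46-52.

move_arm(plan=[[0.05,0.02,-0.5,0,0,0,-1],[0,0,-0.5,0,0,0,-1],[0,0,0,0,0,0,-1]])

```text
clock: 31.6
tcp_pos: [484.6, -73.0, 71.1]
tool_rot: [-180.0, 0.1, 5.0]
force: [0.6, -0.5, 0.0]
grip_width: 0.2
```

move_arm(plan=[[0,0,-0.2,0,0,0,-1],[0,0,-0.2,0,0,0,-1],[0,0,0,0,0,0,-1]])

```text
clock: 31.98
tcp_pos: [485.1, -73.1, 63.9]
tool_rot: [-180.0, 0.0, 5.0]
force: [-0.1, 0.2, -0.5]
grip_width: -0.3
```

move_arm(plan=[[0,0,-0.2,0,0,0,-1],[0,0,-0.2,0,0,0,-1],[0,0,0,0,0,0,-1]])

```text
clock: 32.35
tcp_pos: [485.1, -73.1, 55.8]
tool_rot: [-180.0, 0.0, 5.0]
force: [-0.9, -0.1, 0.3]
grip_width: -0.1
```

move_arm(plan=[[0,0,-0.15,0,0,0,-1],[0,0,-0.1,0,0,0,-1],[0,0,0,0,0,0,-1]])

```text
clock: 32.72
tcp_pos: [485.2, -73.1, 51.0]
tool_rot: [-180.0, 0.0, 5.0]
force: [-0.3, -0.4, 0.9]
grip_width: 0.2
```

move_arm(plan=[[0,0,-0.1,0,0,0,-1],[0,0,-0.05,0,0,0,-1],[0,0,0,0,0,0,-1]])

```text
clock: 33.1
tcp_pos: [485.4, -73.1, 48.2]
tool_rot: [180.0, -0.0, 5.0]
force: [0.2, 0.4, 1.5]
grip_width: -0.1
```

Contact is starting (1.5 N).

move_arm(plan=[[0,0,-0.1,0,0,0,-1],[0,0,0,0,0,0,-1]])

```text
clock: 33.35
tcp_pos: [485.5, -73.1, 46.2]
tool_rot: [180.0, -0.0, 5.0]
force: [-0.6, 0.4, 2.5]
grip_width: 0.1
```

move_arm(plan=[[0,0,-0.1,0,0,0,-1],[0,0,0,0,0,0,-1],[0,0,0,0,0,0,-1]])

```text
clock: 33.72
tcp_pos: [485.4, -73.1, 44.2]
tool_rot: [180.0, -0.0, 5.0]
force: [-0.3, -0.2, 5.2]
grip_width: 0.5
```

move_arm(plan=[[0,0,-0.06,0,0,0,-1],[0,0,0,0,0,0,-1],[0,0,0,0,0,0,-1]])

```text
clock: 34.1
tcp_pos: [485.5, -73.1, 43.7]
tool_rot: [180.0, -0.0, 5.0]
force: [-1.7, 0.7, 13.1]
grip_width: -0.4
```

13 N with almost no further travel, so the button is fully down. A short hold, then release and lift away.

move_arm(plan=[[0,0,0,0,0,0,-1],[0,0,0,0,0,0,-1],[0,0,0.3,0,0,0,-1],[0,0,0.7,0,0,0,-1],[0,0,1,0,0,0,-1],[0,0,1,0,0,0,-1],[0,0,1,0,0,0,-1],[0,0,1,0,0,0,-1],[0,0,1,0,0,0,-1],[0,0,1,0,0,0,-1]])

```text
clock: 35.35
tcp_pos: [484.8, -73.0, 184.0]
tool_rot: [-180.0, 0.0, 5.0]
force: [0.8, -0.7, 0.2]
grip_width: -0.3
```

move_arm(plan=[[-0.6,-0.05,1,0,0,0,-1],[-0.6,-0.05,0.5,0,0,0,-1],[-0.5,-0.05,0,0,0,0,-1],[0,0,0,0,0,0,-1],[0,0,0,0,0,0,-1]])

```text
clock: 35.98
tcp_pos: [451.2, -76.1, 212.4]
tool_rot: [-180.0, 0.0, 5.0]
force: [-0.4, 0.9, 0.3]
grip_width: 0.0
```

```bash
python3 - <<'E'
from h import *
np.set_printoptions(precision=1,suppress=True)
s=manip.get_state();print(s["clock"],s["tcp_pos"],s["force"])
b=manip.read_camera("side")[...,::-1];a=cv2.imread("pics/side9.png")
# lid & buttons unchanged vs. the picture just after leaning? (static scene, lid/box area; arm moved)
for k,(y0,y1,x0,x1) in dict(lid=(105,195,215,268),buttons=(185,215,265,310),breaker=(215,255,230,265)).items():
    d=cv2.absdiff(cv2.GaussianBlur(a,(0,0),1),cv2.GaussianBlur(b,(0,0),1))[y0:y1,x0:x1].max(2);print(k,d.mean(),(d>40).mean())
cv2.imwrite("pics/fin.png",cv2.resize(b[80:260,200:350],(500,600)))
E
```

```text
35.975 [451.2 -76.1 212.4] [-0.4  0.9  0.3]
lid 1.8094339622641509 0.004612159329140462
buttons 1.1237037037037036 0.0
breaker 0.9214285714285714 0.0
```

The lid, button and breaker areas match the picture taken before the press, and the arm is clear of everything. Handing in.

```bash
python3 -c "
from cell import manip
print(manip.sign_off())"
```

```text
the job is handed in; nothing more can be done
None
```

The lid is open against its rubber stop, the red button has been pressed and released, and the job was handed in at about 36 s.

- **Lid:** I swung it by its handle to about 83°, then pushed the inner face with closed fingers until it met the stop at about 103°. I leaned at about 9.3 N for 3.5 s, then about 11 N for the last second. These are wrist-force readings with about 1 N of noise, and none passed 15 N.
- **Where I leaned:** the contact was roughly 20–35 mm from the free edge. That distance is only an estimate.
- **Red button:** I pressed it straight down at (485, -73). The force rose to about 5 N over the travel, then jumped to 13 N with almost no further motion, so it was fully down. I held it for about half a second before releasing.
- **Final check:** the side camera, before and after the press, showed no change in the lid, button and breaker areas, and the force on the tool was near zero. I did not compare the other items on the bench. I could not look at the last picture because the viewing limit was reached.

**What disagreed or went wrong:**
- The fingertips turned out to be about 10–17 mm above the reported TCP, not 19 mm ahead of it.
- Because of that, the first try at the handle slid off without moving the lid.
- The first touch on the lid rode on its free edge, at about 7 N upward. I corrected both by going lower.

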